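Put the office stamps away in mirrored order

TASK

It is closing time: take the four hand stamps off their ink pads and stand them in the grey stamp rack, one in each bay, in the reverse order, so that the clerk across the desk finds them in the usual order: seen from the robot, the stamp at the left end of the pad row goes in the right-end bay, the second from the left in the second bay from the right, and so on. Keep each stamp upright and set it down on the bay's floor rather than dropping it in.

Things in the scene. Friction and masses are not known exactly. Their poses are not given: they have to be found in the camera images.
- stamp_round: loose upright hand stamp, about 80 g: round foot 46 mm across, 14 mm thick, light wood with rubber sole; above it a 13 mm neck and a brown wooden handle to grip from above, an upright cylinder 24 mm across from 38 to 80 mm above the underside. Origin at the centre of the underside, handle on its z axis (up). Underside at z = 22 mm while on its ink pad
- stamp_square: loose upright hand stamp, about 80 g: square foot 40 x 40 mm, 14 mm thick, light wood with rubber sole; above it a 13 mm neck and a brown wooden handle to grip from above, an upright cylinder 24 mm across from 38 to 80 mm above the underside. Origin at the centre of the underside, handle on its z axis (up). Underside at z = 22 mm while on its ink pad
- stamp_oblong: loose upright hand stamp, about 70 g: oblong foot 56 mm along its x by 26 mm along its y, 14 mm thick, light wood with rubber sole; above it a 13 mm neck and a brown wooden handle to grip from above, an upright cylinder 24 mm across from 38 to 80 mm above the underside. Origin at the centre of the underside, handle on its z axis (up). Underside at z = 22 mm while on its ink pad
- stamp_small: loose upright hand stamp, about 50 g: small round foot 30 mm across, 14 mm thick, light wood with rubber sole; above it a 13 mm neck and a brown wooden handle to grip from above, an upright cylinder 20 mm across from 28 to 70 mm above the underside. Origin at the centre of the underside, handle on its z axis (up). Underside at z = 22 mm while on its ink pad
- pad_round: ink pad fixed on the pad rack, stays behind: black case, blue felt, round, 66 mm across, 12 mm high. Origin: centre of its underside; yaw as the pad rack. At the start the stamp of the same name stands on it; its edge shows all round
- pad_square: ink pad fixed on the pad rack, stays behind: black case, blue felt, square, 60 x 60 mm, 12 mm high. Origin: centre of its underside; yaw as the pad rack. At the start the stamp of the same name stands on it; its edge shows all round
- pad_oblong: ink pad fixed on the pad rack, stays behind: black case, blue felt, 76 mm (x) by 44 mm (y), 12 mm high. Origin: centre of its underside; yaw as the pad rack. At the start the stamp of the same name stands on it; its edge shows all round
- pad_small: ink pad fixed on the pad rack, stays behind: black case, blue felt, round, 48 mm across, 12 mm high. Origin: centre of its underside; yaw as the pad rack. At the start the stamp of the same name stands on it; its edge shows all round
- pad_rack: rack the stamps come from: flat light-wood board, 90 (x) by 318 (y) by 10 mm high, fixed. Origin: centre of its underside; x away from the robot, y along the row to the robot's left (yaw within 0.15). The ink pads stand on it at x = 0, y = +117.8, +39.3, -39.3, -117.8 mm, in any order. It may be the nearer or the farther rack
- stamp_rack: rack the stamps go to: grey open tray, 90 (x) by 318 (y) by 20 mm high, fixed, empty. Origin: centre of its underside; axes as the pad rack's (own yaw within 0.15). Walls 4 mm; floor's top at z = 4 mm; three cross walls as high as the rim make four bays 74.5 (y) by 82 mm (x), centred at x = 0, y = +117.8, +39.3, -39.3, -117.8 mm
Not all that is in view belongs to the job. Leave any purple look-alike of the stamp_small alone. What is shaped like the stamp_round but pink is not meant.

How it is judged:
By the outcome, as a careful person would: the job done as asked, in the order asked, and still so for the second after the job is handed in, with the robot touching nothing.
It also fails if it takes over 96 s, if anything falls off the work surface, if the arm or the gripper's body presses on something with over 40 N, if the wrist force passes 120 N, or if a joint passes its speed limit or range.

ROBOT

A 7-joint arm with a two-finger parallel gripper is mounted at the origin on the work surface. World frame = base frame: x ahead of the robot, y to its left, z up, the work surface at z = 0. Lengths are in m, angles in rad, forces in N, time in s.
With the tool pointing down it reaches from about 0.4 to 0.85 m from the base axis. Payload 4.5 kg.
Tool frame: the origin (TCP) lies on the centre line of the jaws, within the pads' length; the fingertips stand 11 mm ahead of it and the grasp point (between the pads) lies 8 mm behind it (finger_overhang is the distance from the TCP to the fingertips, in m); z points along the fingers, y is the line along which they close (so a half turn about z gives the same grasp; the last joint's range is limited). The gripper opens to 88 mm and grips with 3 to 60 N. Pads are 18 mm wide; open, the fingers measure 123 mm over their backs; the gripper's body (75 mm by 187 mm) begins 45 mm behind the grasp point.
Start: joints at [1.281, 0.689, -0.195, 1.565, 0.157, 0.902, -0.215], TCP at [0.199, -0.593, 0.221] pointing down, gripper open.
Joint ranges: [-3.01, 3.01], [-0.46, 2.08], [-1.47, 1.51], [0.13, 2.56], [-1, 4.14], [0.04, 2.09], [-2.66, 2.66]. Speed limits (rad/s): [2.57, 2.57, 3.14, 3.14, 3.14, 3.14, 3.14].

INTERFACE

Orientations are given as [roll, pitch, yaw] about the fixed x, y, z axes, in that order (R = Rz(yaw) Ry(pitch) Rx(roll)).
In Python, from bench import * gives the robot as it stands.
- The arm moves only by the shell command python3 -m handwheel 'ROWS'. ROWS is a JSON object with one list for each field, all of the same length, 1 to 5, a row being the entries at one place: dx, dy, dz (the shift in normalised numbers (1 is 0.75 m)), spin (a turn about the tool's z in shares of 2 rad (1.0 is 2 rad)), finger_gap (the finger opening in m); each row is the pose to reach, as a shift and turn from the pose commanded when the command began, along the tool's axes at that moment; what a row does not reach only later rows make up. A row lasts 1/8 s, in which the tool goes at most 0.0625 m and 0.188 rad, less where a joint would pass 70% of its speed; a pose out of reach is approached as far as the arm can. The fingers move at their own pace and stop on an object; the grip force is fixed at half the most. Time passes only in rows, so rows that do not move let the fingers close. It prints the time, the measured TCP pose, the force, the opening and the grip force at its end. Shift and turn numbers lie between -1 and 1, and a call with a number outside is refused. Input that does not fit is refused with a message, and nothing moves.
- observe(): the state, without advancing time (a new reading comes with each control period).
- get_image(name): name is "scene" or "top"; returns (picture, depth): 480x640x3 uint8, red, green, blue; 480x640 float32, m along the optical axis (not along the pixel's ray), 0 where there is no reading.
- camera_info(name): a dict with "camera_matrix" (3x3 intrinsics, pixels), "world_to_cam" (4x4, takes a point from world to camera coordinates). Camera axes: x right, y down, z forward; pixel columns grow to the right and rows downward; lengths in m; the calibration is good to about 2 mm. A picture is of the moment at which its call begins. camera_info takes no time and is no camera call.
- close_job(): hands the job in; it is judged then, once.
The state is a dict: "time_s": time; "joints": joint angles; "qvel": joint speeds; "joint_torque": joint torques, N m; "ee_pos": TCP position; "tcp_rot": TCP orientation; "contact_force": force on the tool from outside, world axes, zero at the start; "moment": the same for the moment, N m; "grip_width": finger opening in m; "finger_force": force on a finger pad.
Only numpy, scipy, OpenCV 4.12 (cv2) and the standard library are available. Lean on these libraries where they do the work, as an engineer would, in place of code of your own. Each camera call takes 0.05 s, during which the arm holds its last target. There are 200 camera calls.

## Working session

There is one attempt and no reset: what is moved stays moved. The work goes in short steps, Python scripts to look and compute and a shell command to move; the robot and the scene stay as the last step left them, time stands still between calls to the robot, and variables do not carry over. Pictures are saved under pics/ and viewed, at most 14 in all, crops included, and the job is handed in when it is done.

```bash
mkdir -p pics; ls
python3 - <<'E'
from bench import *
import cv2
print(observe())
for n in ("top","scene"):
    im,d=get_image(n); cv2.imwrite(f"pics/{n}0.png",im[:,:,::-1])
    import numpy as np
    np.savez(f"{n}0.npz",im=im,d=d)
    print(camera_info(n))
E
```

```text
pics
{'time_s': 0.0, 'joints': array([ 1.28078151,  0.68997477, -0.19451988,  1.56633128,  0.15730633,
        0.90249854, -0.21510263]), 'qvel': array([ 3.35938420e-04, -4.31900673e-05, -1.11076968e-03, -6.57201584e-04,
        7.90770042e-04,  1.28440583e-03, -6.66940207e-04]), 'joint_torque': array([-8.64032745e-05, -5.27560544e+01, -1.26727805e+00, -1.53430420e+01,
       -5.27796254e-02,  6.55515993e-03,  1.98232774e-04]), 'ee_pos': array([ 0.19860875, -0.59190983,  0.22041936]), 'tcp_rot': array([-3.13977835e+00,  1.33769059e-04,  3.23903614e-01]), 'contact_force': array([-0.03331771, -0.6587986 ,  0.27205876]), 'moment': array([-0.041807  , -0.02393723,  0.0321974 ]), 'finger_force': 0.0, 'grip_width': 0.0879944622902083}
{'camera_matrix': array([[500.24243233,   0.        , 320.16502987],
       [  0.        , 500.24243233, 236.33990564],
       [  0.        ,   0.        ,   1.        ]]), 'world_to_cam': array([[-0.00567178, -0.99982376, -0.01789613, -0.01515271],
       [-0.99223653,  0.00785034, -0.12411701,  0.52338825],
       [ 0.12423563,  0.01705323, -0.99210619,  0.7280995 ],
       [ 0.        ,  0.        ,  0.        ,  1.        ]])}
{'camera_matrix': array([[598.41940612,   0.        , 314.86442046],
       [  0.        , 598.41940612, 250.23000659],
       [  0.        ,   0.        ,   1.        ]]), 'world_to_cam': array([[ 0.84510977,  0.53437102,  0.015398  , -0.43614366],
       [ 0.41055127, -0.63030163, -0.65891389, -0.17364033],
       [-0.3423991 ,  0.56317623, -0.75206076,  1.09407471],
       [ 0.        ,  0.        ,  0.        ,  1.        ]])}
```

View pics/top0.png

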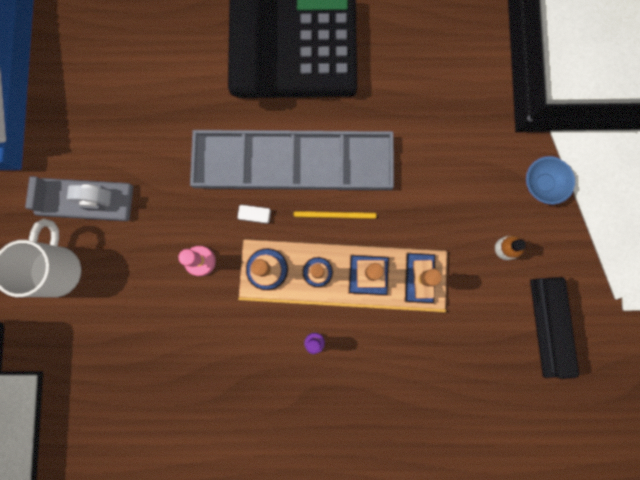

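View pics/scene0.png

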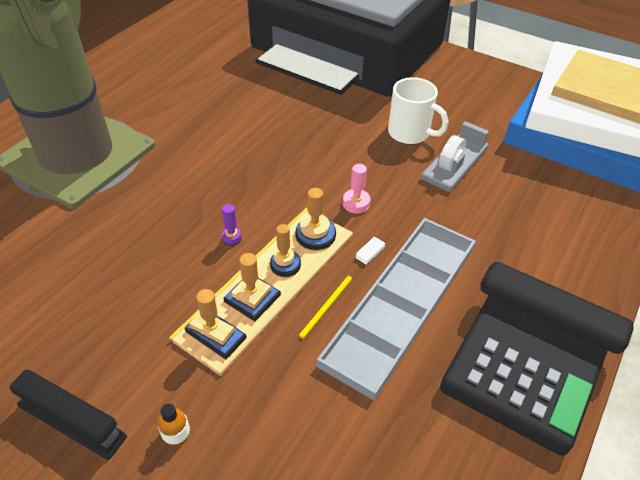

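The top view (up = +x, left = +y) shows the pad row left to right: round (265,270), small (318,271), square (370,274), oblong (422,278). The empty grey rack is farther off, at (292,160). The pink (197,261) and purple (314,343) look-alikes stand apart, and the scene view confirms all of this. Next I measure positions.

```bash
cat > h.py <<'E'
import numpy as np, cv2
from bench import *
def cloud(n,d):
    c=camera_info(n);K=c["camera_matrix"];T=c["world_to_cam"]
    v,u=np.mgrid[:480,:640]
    P=np.stack([(u-K[0,2])/K[0,0]*d,(v-K[1,2])/K[1,1]*d,d],-1)
    return (P-T[:3,3])@T[:3,:3]
def ray(n,px,z):
    c=camera_info(n);K=c["camera_matrix"];T=c["world_to_cam"];R=T[:3,:3]
    px=np.asarray(px,float).reshape(-1,2)
    D=np.c_[(px-[K[0,2],K[1,2]])/[K[0,0],K[1,1]],np.ones(len(px))]@R
    C=-R.T@T[:3,3]; return C+D*((z-C[2])/D[:,2])[:,None]
def rect(X):
    (c,s,a)=cv2.minAreaRect((X[:,:2]*1000).astype(np.float32)); b=cv2.boxPoints((c,s,a))
    e=max((b[1]-b[0],b[2]-b[1]),key=np.linalg.norm); e=e*np.sign(e[1])
    return np.array(c)/1000,np.array(s),np.arctan2(-e[0],e[1])
E
python3 - <<'E'
from h import *
A={n:np.load(n+"0.npz") for n in("top","scene")}
for n in A:
    im,d=A[n]["im"],A[n]["d"]; W=cloud(n,d); ok=d>0
    hsv=cv2.cvtColor(im,cv2.COLOR_RGB2HSV)
    print(n,"table z",np.median(W[...,2][ok]))
    if n=="top":
        for nm,zlo,zhi,roi in(("board",.006,.014,(slice(225,325),slice(225,460))),("tray rim",.016,.024,(slice(115,200),slice(170,410)))):
            m=np.zeros(ok.shape,bool);m[roi]=1;m&=ok&(W[...,2]>zlo)&(W[...,2]<zhi)
            m=cv2.morphologyEx(m.astype(np.uint8),cv2.MORPH_OPEN,np.ones((2,2)))>0
            print(nm,rect(W[m]),m.sum(),np.median(W[m],0))
        print("phone zmax",W[0:100,220:360,2].max())
    m=(ok&(W[...,2]>.055)&(W[...,2]<.12)&(W[...,0]>.3)&(W[...,0]<.62)&(abs(W[...,1])<.3)).astype(np.uint8)
    k,L,S,C=cv2.connectedComponentsWithStats(m)
    for i in range(1,k):
        if S[i,4]<30: continue
        X=W[L==i]; zt=np.percentile(X[:,2],95); q=X[X[:,2]>zt-.005]
        print(C[i].round(),S[i,4],"ztop",zt.round(4),"ctr",q[:,:2].mean(0).round(4),((q.min(0)+q.max(0))/2)[:2].round(4),np.ptp(q,0).round(3),np.median(hsv[L==i],0))
E
```

```text
top table z 0.001073415074054832
board (array([ 0.46392581, -0.05540076]), array([321.58123779,  94.06030273]), np.float32(-0.062701896)) 7077 [ 0.45611203 -0.04410934  0.01029598]
tray rim (array([0.5624845 , 0.02368727]), array([322.36611938, 267.22537231]), np.float32(-0.0015981765)) 1809 [0.64824809 0.02529171 0.01834699]
phone zmax 0.7870422336258805
[189. 258.] 281 ztop 0.082 ctr [0.4892 0.1704] [0.4894 0.1707] [0.023 0.023 0.006] [170. 109. 230.]
[261. 268.] 279 ztop 0.1042 ctr [0.4728 0.064 ] [0.4729 0.0643] [0.022 0.023 0.007] [ 13. 154. 185.]
[374. 272.] 266 ztop 0.1039 ctr [ 0.4663 -0.0944] [ 0.4664 -0.0947] [0.022 0.022 0.007] [ 13. 154. 184.]
[317. 271.] 169 ztop 0.094 ctr [ 0.4682 -0.0151] [ 0.4681 -0.015 ] [0.018 0.02  0.006] [ 13. 153. 178.]
[431. 277.] 306 ztop 0.1036 ctr [ 0.4578 -0.173 ] [ 0.4577 -0.1729] [0.022 0.023 0.007] [ 13. 154. 178.]
[313. 346.] 164 ztop 0.0721 ctr [ 0.3629 -0.0088] [ 0.3625 -0.009 ] [0.018 0.018 0.006] [139.  157.  164.5]
scene table z 0.002015289235778201
[358. 174.] 279 ztop 0.0824 ctr [0.4919 0.1668] [0.4912 0.1678] [0.023 0.024 0.006] [171. 110. 221.]
[314. 202.] 430 ztop 0.1042 ctr [0.4755 0.0606] [0.4748 0.0615] [0.022 0.022 0.007] [ 15. 160. 163.]
[228. 212.] 176 ztop 0.0728 ctr [ 0.3655 -0.0121] [ 0.3645 -0.0118] [0.02  0.018 0.006] [139. 155. 155.]
[282. 238.] 339 ztop 0.0939 ctr [ 0.4711 -0.0189] [ 0.4703 -0.0181] [0.018 0.02  0.007] [ 15. 160. 159.]
[248. 268.] 486 ztop 0.1043 ctr [ 0.4692 -0.0982] [ 0.4684 -0.0978] [0.023 0.023 0.006] [ 15. 160. 163.]
[206. 305.] 535 ztop 0.1043 ctr [ 0.4607 -0.1769] [ 0.4601 -0.1764] [0.024 0.023 0.006] [ 15. 160. 163.]
```

Run:
```python
from h import *
A={n:np.load(n+"0.npz") for n in("top","scene")}
for n in A:
    im,d=A[n]["im"],A[n]["d"]; W=cloud(n,d); hsv=cv2.cvtColor(im,cv2.COLOR_RGB2HSV)
    box=(d>0)&(W[...,0]>.57)&(W[...,0]<.76)&(abs(W[...,1]-.02)<.22)
    m=box&(hsv[...,0]>95)&(hsv[...,0]<130)&(hsv[...,2]>70)&(W[...,2]>.002)&(W[...,2]<.026)
    m=cv2.morphologyEx(m.astype(np.uint8),cv2.MORPH_OPEN,np.ones((3,3)))
    k,L,S,C=cv2.connectedComponentsWithStats(m); i=1+S[1:,4].argmax(); m=L==i
    r=m&(W[...,2]>.0165)&(W[...,2]<.025)
    print(n,"all",rect(W[m]),"rim",rect(W[r]),r.sum())
    f=m&(W[...,2]<.009)
    k,L,S,C=cv2.connectedComponentsWithStats(cv2.erode(f.astype(np.uint8),np.ones((3,3))))
    for i in range(1,k):
        if S[i,4]>150:
            rr=rect(W[L==i]);print(" bay",rr[0].round(4),rr[1].round(1),S[i,4])
    # board
    b=(d>0)&(W[...,0]>.38)&(W[...,0]<.55)&(W[...,1]>-.24)&(W[...,1]<.14)&(W[...,2]>.007)&(W[...,2]<.015)
    b=cv2.morphologyEx(b.astype(np.uint8),cv2.MORPH_OPEN,np.ones((3,3)))
    k,L,S,C=cv2.connectedComponentsWithStats(b); i=1+S[1:,4].argmax(); print(" board",rect(W[L==i]))
    ph=(d>0)&(W[...,0]>.70)&(W[...,0]<.85)&(abs(W[...,1]-.02)<.12)
    print(" beyond: z pct",np.percentile(W[...,2][ph],[50,90,98]), "x min of z>.03",np.percentile(W[...,0][ph&(W[...,2]>.03)],1) if (ph&(W[...,2]>.03)).any() else None)
```

```text
top all (array([0.64824585, 0.02605769]), array([316.740448  ,  89.55760956]), np.float32(-0.023192475)) rim (array([0.64824585, 0.02605769]), array([316.740448  ,  89.55760956]), np.float32(-0.023192475)) 1480
 bay [0.6544 0.1448] [70.3 76.8] 1395
 bay [0.6524 0.0655] [71.  75.8] 1285
 bay [ 0.6508 -0.0136] [71.2 76.5] 1300
 bay [ 0.6498 -0.0927] [71.1 77.2] 1297
 board (array([ 0.46567038, -0.05318979]), array([318.09945679,  94.07958221]), np.float32(-0.063726544))
 beyond: z pct [0.03353677 0.06880182 0.07131601] x min of z>.03 0.7402670925372713
scene all (array([0.65112744, 0.02331317]), array([321.34475708,  90.73312378]), np.float32(-0.018910844)) rim (array([0.65112744, 0.02331317]), array([321.34475708,  90.73312378]), np.float32(-0.018910844)) 2122
 bay [0.6512 0.1485] [64.2 75.5] 1177
 bay [0.6495 0.069 ] [64.8 76.6] 1458
 bay [ 0.6479 -0.0102] [66.9 76.7] 1721
 bay [ 0.6463 -0.0889] [66.5 77.3] 2023
 board (array([ 0.4672572 , -0.05584515]), array([319.28591919,  96.67253876]), np.float32(-0.06302971))
 beyond: z pct [0.03501785 0.06872428 0.07190369] x min of z>.03 0.7469778782235535
```

```bash
cat >> h.py <<'E'
P={'oblong':(.459,-.1748),'square':(.4676,-.0962),'small':(.4695,-.0167),'round':(.4741,.0625)}
B={k:(.6497+.02*y,.0247+y) for k,y in zip(('oblong','square','small','round'),(.1178,.0393,-.0393,-.1178))}
def rel(x,y,z,yaw):
    s=observe();p=s["ee_pos"];w=s["tcp_rot"][2];d=np.array([x,y])-p[:2]
    print("rel",np.round([d@[np.cos(w),np.sin(w)],d@[np.sin(w),-np.cos(w)],p[2]-z,w-yaw],4),"at",p.round(4),"yaw",round(w,4),"w",round(s["grip_width"],4),"t",s["time_s"],"F",s["contact_force"].round(1))
E
python3 -c "
from h import *
rel(*P['oblong'],.17,-.063)"
```

```text
rel [ 0.3796 -0.3126  0.0505  0.3869] at [ 0.1986 -0.592   0.2205] yaw 0.3239 w 0.0883 t 0.1 F [-0.9  0.4  0.5]
```

The rows are not in the units I measure in: shifts go in shares of 0.75 m and turns go in shares of 2 rad. I convert before sending: 0.19 m is 0.2533, -0.156 m is -0.208.

```bash
python3 -m handwheel '{"dx":[0.0507,0.1013,0.152,0.2027,0.2533],"dy":[-0.0413,-0.0827,-0.124,-0.1667,-0.208],"dz":[0,0,0,0,0],"spin":[0,0,0,0,0],"finger_gap":[0.05,0.05,0.05,0.05,0.05]}'; python3 -m handwheel '{"dx":[0.0533,0.1067,0.16,0.2133,0.2528],"dy":[-0.044,-0.088,-0.1333,-0.1733,-0.2088],"dz":[0.0133,0.0267,0.04,0.0533,0.0673],"spin":[0.04,0.08,0.12,0.16,0.1935],"finger_gap":[0.05,0.05,0.05,0.05,0.05]}'
python3 -m handwheel '{"dx":[0,0],"dy":[0,0],"dz":[0,0],"spin":[0,0],"finger_gap":[0.05,0.05]}'
python3 -c "
from h import *
rel(*P['oblong'],.075,-.063)"
```

```text
time_s: 0.72
ee_pos: [0.3299, -0.3826, 0.221]
tcp_rot: [-3.141, 0.0, 0.324]
contact_force: [0.3, 0.1, -0.8]
grip_width: 0.0498
finger_force: 0.0
time_s: 1.35
ee_pos: [0.4605, -0.1733, 0.1703]
tcp_rot: [-3.141, -0.0, -0.064]
contact_force: [-0.1, -0.2, -0.0]
grip_width: 0.0502
finger_force: 0.0
time_s: 1.6
ee_pos: [0.4586, -0.1761, 0.1706]
tcp_rot: [3.141, 0.001, -0.063]
contact_force: [-1.3, -0.8, 0.5]
grip_width: 0.05
finger_force: 0.0
rel [ 0.0003 -0.0014  0.0956 -0.0003] at [ 0.4586 -0.1761  0.1706] yaw -0.0633 w 0.05 t 1.6 F [-1.3 -0.8  0.5]
```

```bash
python3 -m handwheel '{"dx":[0,0,0,0,0],"dy":[0,0,0,0,-0.0007],"dz":[0.0333,0.0667,0.0933,0.1133,0.1275],"spin":[0,0,0,0,0],"finger_gap":[0.05,0.05,0.05,0.05,0.05]}'
python3 -m handwheel '{"dx":[0,0,0,0,0],"dy":[0,0,0,0,0],"dz":[0,0,0,0,0],"spin":[0,0,0,0,0],"finger_gap":[0.05,0.02,0.01,0.01,0.01]}'
python3 -m handwheel '{"dx":[0,0,0,0,0],"dy":[0,0,0,0,0],"dz":[0,0,-0.0133,-0.0333,-0.0667],"spin":[0,0,0,0,0],"finger_gap":[0.01,0.01,0.01,0.01,0.01]}'
python3 -m handwheel '{"dx":[0,0,0,0],"dy":[0,0,0,0],"dz":[-0.04,-0.08,-0.1,-0.1],"spin":[0,0,0,0],"finger_gap":[0.01,0.01,0.01,0.01]}'
python3 - <<'E'
from h import *
rel(*B['oblong'],.2,-.02)
im,d=get_image("scene"); cv2.imwrite("pics/a.png",im[120:420,100:500,::-1])
E
```

```text
time_s: 2.22
ee_pos: [0.4589, -0.176, 0.0747]
tcp_rot: [3.141, 0.0, -0.065]
contact_force: [0.3, 0.7, 0.3]
grip_width: 0.05
finger_force: 0.0
time_s: 2.85
ee_pos: [0.4596, -0.1749, 0.0755]
tcp_rot: [3.141, -0.001, -0.063]
contact_force: [0.4, 1.1, 4.0]
grip_width: 0.0224
finger_force: 30.0
time_s: 3.48
ee_pos: [0.4588, -0.1748, 0.1259]
tcp_rot: [-3.141, 0.001, -0.063]
contact_force: [0.3, 0.5, -0.7]
grip_width: 0.0224
finger_force: 30.0
time_s: 3.98
ee_pos: [0.46, -0.1752, 0.2018]
tcp_rot: [3.141, -0.003, -0.063]
contact_force: [0.1, -1.0, -1.3]
grip_width: 0.0224
finger_force: 30.0
rel [ 0.1715 -0.3292  0.0018 -0.0434] at [ 0.46   -0.1752  0.2018] yaw -0.0634 w 0.0224 t 3.975 F [ 0.1 -1.  -1.3]
```

View pics/a.png

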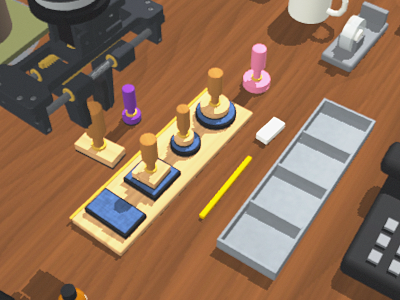

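The crop shows the oblong stamp lifted, hanging upright at about (100,140); its pad is bare at (115,212) and the others are untouched. Traverse next.

In the tool's units: -0.165 m is -0.22, -0.132 m is -0.176.

```bash
python3 -m handwheel '{"dx":[0.0227,0.0453,0.0693,0.092,0.1147],"dy":[-0.044,-0.088,-0.132,-0.176,-0.22],"dz":[0,0,0,0,0],"spin":[0,0,0,0,0],"finger_gap":[0.01,0.01,0.01,0.01,0.01]}'
python3 -m handwheel '{"dx":[0.0227,0.0453,0.0693,0.092,0.114],"dy":[-0.044,-0.088,-0.132,-0.176,-0.2189],"dz":[0,0,0,0,0],"spin":[0,-0.005,-0.01,-0.015,-0.0215],"finger_gap":[0.01,0.01,0.01,0.01,0.01]}'
python3 -m handwheel '{"dx":[0,0,0,0,0],"dy":[0,0,0,0,0],"dz":[0.04,0.08,0.1133,0.1333,0.1333],"spin":[0,0,0,0,0],"finger_gap":[0.01,0.01,0.01,0.01,0.01]}'
python3 - <<'E'
from h import *
rel(*B['oblong'],.0575,-.02)
im,d=get_image("top"); cv2.imwrite("pics/b.png",cv2.resize(im[90:330,160:480,::-1],None,fx=2,fy=2))
im,d=get_image("scene"); cv2.imwrite("pics/b2.png",im[120:420,200:600,::-1])
E
```

```text
time_s: 4.65
ee_pos: [0.5553, -0.0146, 0.1991]
tcp_rot: [3.141, 0.002, -0.063]
contact_force: [-1.0, 0.2, -1.0]
grip_width: 0.0223
finger_force: 30.0
time_s: 5.28
ee_pos: [0.6509, 0.1437, 0.1987]
tcp_rot: [3.141, 0.002, -0.02]
contact_force: [0.5, -0.3, -0.8]
grip_width: 0.0222
finger_force: 30.0
time_s: 5.9
ee_pos: [0.6501, 0.1425, 0.0986]
tcp_rot: [3.141, 0.003, -0.02]
contact_force: [-0.8, 0.0, -0.4]
grip_width: 0.0225
finger_force: 30.0
rel [ 0.0019 -0.      0.0411 -0.0002] at [0.6501 0.1425 0.0986] yaw -0.0202 w 0.0225 t 5.9 F [-0.8  0.  -0.4]
```

View pics/b2.png

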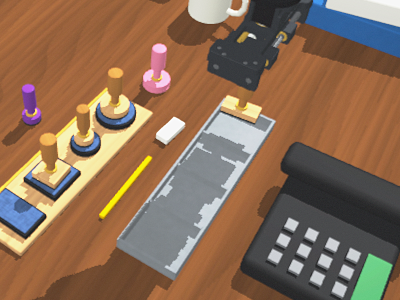

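The stamp hangs upright over the left-end bay, at about (240,108) in the crop. Measure its foot against the bay before lowering.

Run:
```python
from h import *
im,d=get_image("scene");W=cloud("scene",d);hsv=cv2.cvtColor(im,cv2.COLOR_RGB2HSV)
m=(d>0)&(hsv[...,0]<25)&(hsv[...,1]>70)&(hsv[...,2]>120)&(W[...,0]>.58)&(W[...,0]<.72)&(W[...,1]>.08)&(W[...,1]<.2)&(W[...,2]>.035)
X=W[m];print(m.sum(),X.min(0),X.max(0))
f=X[(X[:,2]>.045)&(X[:,2]<.068)];print(rect(f),f.min(0),f.max(0))
```

```text
691 [0.61552062 0.0917576  0.0494204 ] [0.68512286 0.1614282  0.42525212]
(array([0.65189618, 0.13986244]), array([56.05696106, 27.17267036]), np.float32(-1.5101484)) [0.62312739 0.12498773 0.0494204 ] [0.68041005 0.15406037 0.06799363]
```

In the tool's units: 0.039 m is 0.052, 0.038 m is 0.0507.

```bash
python3 -m handwheel '{"dx":[0.0027,0.0027,0.0027,0.0027,0.0027],"dy":[0,0,0,0,0],"dz":[0.02,0.0373,0.048,0.0507,0.052],"spin":[0,0,0,0,0],"finger_gap":[0.01,0.01,0.01,0.01,0.01]}'
python3 -m handwheel '{"dx":[0,0,0,0],"dy":[0,0,0,0],"dz":[0.0007,0.0013,0.0013,0.0013],"spin":[0,0,0,0],"finger_gap":[0.01,0.01,0.01,0.01]}'
python3 -m handwheel '{"dx":[0,0,0,0],"dy":[0,0,0,0],"dz":[0.0007,0.0013,0.0013,0.0013],"spin":[0,0,0,0],"finger_gap":[0.01,0.01,0.01,0.01]}'
```

```text
time_s: 6.68
ee_pos: [0.6534, 0.1428, 0.0611]
tcp_rot: [3.142, -0.0, -0.02]
contact_force: [0.5, -0.2, -0.1]
grip_width: 0.0225
finger_force: 30.0
time_s: 7.18
ee_pos: [0.6533, 0.1428, 0.0602]
tcp_rot: [3.142, -0.0, -0.02]
contact_force: [0.5, -0.1, -1.0]
grip_width: 0.0224
finger_force: 30.0
time_s: 7.68
ee_pos: [0.6532, 0.1428, 0.0591]
tcp_rot: [3.142, 0.0, -0.02]
contact_force: [0.2, -0.5, -0.6]
grip_width: 0.0225
finger_force: 30.0
```

In the tool's units: 0.001 m is 0.0013, 0.0005 m is 0.0007.

```bash
python3 -m handwheel '{"dx":[0,0,0,0],"dy":[0,0,0,0],"dz":[0.0007,0.0013,0.0013,0.0013],"spin":[0,0,0,0],"finger_gap":[0.01,0.01,0.01,0.01]}' | grep -E 'ee|contact'
python3 -m handwheel '{"dx":[0,0,0,0],"dy":[0,0,0,0],"dz":[0.0004,0.0007,0.0007,0.0007],"spin":[0,0,0,0],"finger_gap":[0.01,0.01,0.01,0.01]}'| grep -E 'ee|contact'
```

```text
ee_pos: [0.6533, 0.1428, 0.0581]
contact_force: [0.2, 0.4, -0.3]
ee_pos: [0.6533, 0.1428, 0.0577]
contact_force: [-0.9, -0.0, 1.0]
```

In the tool's units: 0.0005 m is 0.0007, 0.0003 m is 0.0004.

```bash
python3 -m handwheel '{"dx":[0,0,0,0],"dy":[0,0,0,0],"dz":[0.0004,0.0007,0.0007,0.0007],"spin":[0,0,0,0],"finger_gap":[0.01,0.01,0.01,0.01]}'| grep -E 'ee|contact'
```

```text
ee_pos: [0.6533, 0.1428, 0.0576]
contact_force: [-1.4, -0.1, 5.3]
```

In the tool's units: -0.03 m is -0.04, -0.01 m is -0.0133.

```bash
python3 -m handwheel '{"dx":[0,0,0,0,0],"dy":[0,0,0,0,0],"dz":[0,0,0,-0.0133,-0.04],"spin":[0,0,0,0,0],"finger_gap":[0.03,0.05,0.05,0.05,0.05]}'
python3 -m handwheel '{"dx":[0,0,0],"dy":[0,0,0],"dz":[-0.0667,-0.12,-0.12],"spin":[0,0,0],"finger_gap":[0.05,0.05,0.05]}' >/dev/null
python3 -c "
from h import *
rel(*P['square'],.17,-.063)"
```

```text
time_s: 9.8
ee_pos: [0.6528, 0.1427, 0.0875]
tcp_rot: [3.141, 0.001, -0.02]
contact_force: [-0.5, -0.9, -0.4]
grip_width: 0.0502
finger_force: 0.0
rel [-0.1839  0.2433  0.0127  0.0425] at [0.6564 0.1433 0.1827] yaw -0.0205 w 0.0498 t 10.175 F [ 0.9 -0.1 -0.4]
```

In the tool's units: 0.16 m is 0.2133, -0.12 m is -0.16.

```bash
python3 -m handwheel '{"dx":[-0.04,-0.08,-0.12,-0.16,-0.16],"dy":[0.0533,0.1067,0.16,0.2133,0.2133],"dz":[0,0,0,0,0],"spin":[0,0,0,0,0],"finger_gap":[0.05,0.05,0.05,0.05,0.05]}' >/dev/null
python3 -m handwheel '{"dx":[-0.04,-0.0827,-0.0827,-0.0827],"dy":[0.0533,0.1107,0.1107,0.1107],"dz":[0.0067,0.0133,0.0133,0.0133],"spin":[0.01,0.0213,0.0213,0.0213],"finger_gap":[0.05,0.05,0.05,0.05]}' >/dev/null
python3 -m handwheel '{"dx":[0,0],"dy":[0,0],"dz":[0,0],"spin":[0,0],"finger_gap":[0.05,0.05]}' >/dev/null
python3 -c "
from h import *
rel(*P['square'],.075,-.063)"
```

```text
rel [0.0004 0.0008 0.0921 0.0025] at [ 0.4673 -0.0953  0.1671] yaw -0.0605 w 0.0497 t 11.55 F [ 0.4  0.6 -0.3]
```

In the tool's units: 0.092 m is 0.1227, 0.087 m is 0.116, 0.002 rad is 0.001.

```bash
python3 -m handwheel '{"dx":[0,0,0,0,0],"dy":[0,0,0.0011,0.0011,0.0011],"dz":[0.04,0.0733,0.1,0.116,0.1227],"spin":[0,0,0.001,0.001,0.001],"finger_gap":[0.05,0.05,0.05,0.05,0.05]}'
python3 -m handwheel '{"dx":[0,0,0,0,0],"dy":[0,0,0,0,0],"dz":[0,0,0,0,0],"spin":[0,0,0,0,0],"finger_gap":[0.05,0.02,0.01,0.01,0.01]}'
python3 -m handwheel '{"dx":[0,0],"dy":[0,0],"dz":[0,0],"spin":[0,0],"finger_gap":[0.01,0.01]}'
python3 -m handwheel '{"dx":[0,0,0,0,0],"dy":[0,0,0,0,0],"dz":[-0.0133,-0.04,-0.08,-0.1267,-0.1667],"spin":[0,0,0,0,0],"finger_gap":[0.01,0.01,0.01,0.01,0.01]}'
python3 -m handwheel '{"dx":[0,0],"dy":[0,0],"dz":[0,0],"spin":[0,0],"finger_gap":[0.01,0.01]}' >/dev/null
python3 -c "
from h import *
rel(*B['square'],.2,-.02)"
```

```text
time_s: 12.18
ee_pos: [0.4665, -0.0969, 0.0747]
tcp_rot: [-3.142, 0.0, -0.064]
contact_force: [-1.1, 0.4, -0.6]
grip_width: 0.0497
finger_force: 0.0
time_s: 12.8
ee_pos: [0.4667, -0.0972, 0.0754]
tcp_rot: [-3.141, -0.001, -0.064]
contact_force: [-0.4, -0.3, 2.8]
grip_width: 0.0225
finger_force: 30.0
time_s: 13.05
ee_pos: [0.4666, -0.0972, 0.0754]
tcp_rot: [-3.142, -0.001, -0.064]
contact_force: [-0.1, 1.3, 4.5]
grip_width: 0.0228
finger_force: 30.0
time_s: 13.68
ee_pos: [0.466, -0.0976, 0.2016]
tcp_rot: [3.141, -0.0, -0.065]
contact_force: [0.3, -0.2, -0.8]
grip_width: 0.0225
finger_force: 30.0
rel [ 0.174  -0.173  -0.0004 -0.0449] at [ 0.4656 -0.0973  0.1996] yaw -0.0649 w 0.022 t 13.925 F [ 0.2  0.2 -0.5]
```

In the tool's units: 0.174 m is 0.232, -0.173 m is -0.2307, -0.045 rad is -0.0225.

```bash
python3 -m handwheel '{"dx":[0.0467,0.0933,0.14,0.1867,0.232],"dy":[-0.0467,-0.0933,-0.14,-0.1867,-0.2307],"dz":[0,0,0,0,0],"spin":[0,-0.005,-0.01,-0.015,-0.0225],"finger_gap":[0.01,0.01,0.01,0.01,0.01]}' >/dev/null
python3 -m handwheel '{"dx":[0,0,0,0,0],"dy":[0,0,0,0,0],"dz":[0.04,0.08,0.12,0.1467,0.16],"spin":[0,0,0,0,0],"finger_gap":[0.01,0.01,0.01,0.01,0.01]}' >/dev/null
python3 -m handwheel '{"dx":[0,0],"dy":[0,0],"dz":[0,0],"spin":[0,0],"finger_gap":[0.01,0.01]}'
python3 - <<'E'
from h import *
rel(*B['square'],.0574,-.02)
im,d=get_image("scene"); cv2.imwrite("pics/c2.png",im[120:420,200:600,::-1])
E
```

```text
time_s: 15.42
ee_pos: [0.652, 0.0641, 0.0811]
tcp_rot: [-3.141, -0.002, -0.02]
contact_force: [0.2, 0.1, -0.7]
grip_width: 0.0225
finger_force: 30.0
rel [-0.0015  0.0001  0.0237  0.0002] at [0.652  0.0641 0.0811] yaw -0.0198 w 0.0225 t 15.425 F [ 0.2  0.1 -0.7]
```

View pics/c2.png

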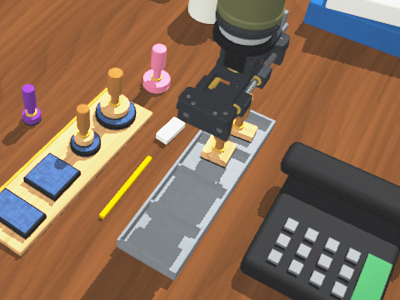

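The oblong stamp stands upright in the left-end bay (243,130), and the square one hangs over the second bay (218,150). Lower it.

In the tool's units: 0.0225 m is 0.03, 0.021 m is 0.028.

```bash
python3 -m handwheel '{"dx":[0,0,0,0,0],"dy":[0,0,0,0,0],"dz":[0.0133,0.024,0.028,0.03,0.03],"spin":[0,0,0,0,0],"finger_gap":[0.01,0.01,0.01,0.01,0.01]}' | grep -E 'ee|contact'
python3 -m handwheel '{"dx":[0,0,0],"dy":[0,0,0],"dz":[0.0007,0.0013,0.0013],"spin":[0,0,0],"finger_gap":[0.01,0.01,0.01]}' | grep -E 'ee|contact'
```

```text
ee_pos: [0.6514, 0.0641, 0.0577]
contact_force: [-0.9, -0.3, -0.8]
ee_pos: [0.6517, 0.0643, 0.0574]
contact_force: [-0.7, -0.1, 4.4]
```

Contact on the bay floor. Release and go to the small stamp.

In the tool's units: -0.03 m is -0.04, -0.01 m is -0.0133.

```bash
python3 -m handwheel '{"dx":[0,0,0,0,0],"dy":[0,0,0,0,0],"dz":[0,0,0,-0.0133,-0.04],"spin":[0,0,0,0,0],"finger_gap":[0.03,0.05,0.05,0.05,0.05]}'|grep -E 'grip|contact'
python3 -m handwheel '{"dx":[0,0,0,0,0],"dy":[0,0,0,0,0],"dz":[-0.0667,-0.12,-0.12,-0.12,-0.12],"spin":[0,0,0,0,0],"finger_gap":[0.05,0.05,0.05,0.05,0.05]}' >/dev/null
python3 -c "
from h import *
rel(*P['small'],.17,-.063)"
```

```text
contact_force: [1.7, 0.8, -0.6]
grip_width: 0.0499
rel [-0.1791  0.0842  0.0055  0.0434] at [0.6502 0.064  0.1755] yaw -0.0196 w 0.0503 t 17.725 F [ 0.5  0.4 -0.5]
```

In the tool's units: -0.179 m is -0.2387, -0.135 m is -0.18, 0.043 rad is 0.0215.

```bash
python3 -m handwheel '{"dx":[-0.06,-0.12,-0.18,-0.2387,-0.2387],"dy":[0.028,0.056,0.084,0.112,0.112],"dz":[0,0,0,0.0067,0.0067],"spin":[0,0.005,0.015,0.0215,0.0215],"finger_gap":[0.05,0.05,0.05,0.05,0.05]}' >/dev/null
python3 -m handwheel '{"dx":[0,0],"dy":[0,0],"dz":[0,0],"spin":[0,0],"finger_gap":[0.05,0.05]}' >/dev/null
python3 -c "
from h import *
rel(*P['small'],.066,-.063)"
```

```text
rel [-0.0025  0.0012  0.1055  0.0014] at [ 0.4721 -0.0157  0.1715] yaw -0.0616 w 0.0497 t 18.6 F [-0.3  0.2 -0.3]
```

In the tool's units: 0.105 m is 0.14, -0.0015 m is -0.002.

```bash
python3 -m handwheel '{"dx":[0,0,-0.002,-0.002,-0.002],"dy":[0,0,0.0013,0.0013,0.0013],"dz":[0.04,0.08,0.1133,0.1333,0.14],"spin":[0,0,0,0,0],"finger_gap":[0.05,0.05,0.05,0.05,0.05]}'
python3 -m handwheel '{"dx":[0,0,0,0,0],"dy":[0,0,0,0,0],"dz":[0,0,0,0,0],"spin":[0,0,0,0,0],"finger_gap":[0.05,0.02,0.01,0.01,0.01]}'
python3 -m handwheel '{"dx":[0,0],"dy":[0,0],"dz":[0,0],"spin":[0,0],"finger_gap":[0.01,0.01]}'
python3 -m handwheel '{"dx":[0,0,0,0,0],"dy":[0,0,0,0,0],"dz":[-0.0133,-0.04,-0.08,-0.1267,-0.18],"spin":[0,0,0,0,0],"finger_gap":[0.01,0.01,0.01,0.01,0.01]}'
python3 -m handwheel '{"dx":[0,0],"dy":[0,0],"dz":[0,0],"spin":[0,0],"finger_gap":[0.01,0.01]}' >/dev/null
python3 -c "
from h import *
rel(*B['small'],.2,-.02)"
```

```text
time_s: 19.23
ee_pos: [0.4695, -0.0167, 0.0655]
tcp_rot: [-3.141, 0.001, -0.062]
contact_force: [0.4, -0.1, 0.6]
grip_width: 0.0499
finger_force: 0.0
time_s: 19.85
ee_pos: [0.4692, -0.0171, 0.0669]
tcp_rot: [-3.141, -0.001, -0.063]
contact_force: [-0.1, -0.3, 2.1]
grip_width: 0.0182
finger_force: 30.0
time_s: 20.1
ee_pos: [0.4693, -0.0171, 0.0668]
tcp_rot: [-3.141, -0.001, -0.063]
contact_force: [-0.5, 0.8, 3.9]
grip_width: 0.0182
finger_force: 30.0
time_s: 20.72
ee_pos: [0.4681, -0.0175, 0.2028]
tcp_rot: [3.141, 0.001, -0.063]
contact_force: [1.4, -0.1, -0.5]
grip_width: 0.0181
finger_force: 30.0
rel [ 0.1801 -0.0141  0.0013 -0.0428] at [ 0.4683 -0.0174  0.2013] yaw -0.0628 w 0.0181 t 20.975 F [-0.5 -0.2 -1.2]
```

Set-down TCP height ≈ 0.0668 − 0.018 = 0.0488.

In the tool's units: 0.18 m is 0.24, 0.144 m is 0.192, -0.043 rad is -0.0215.

```bash
python3 -m handwheel '{"dx":[0.048,0.096,0.144,0.192,0.24],"dy":[-0.004,-0.008,-0.012,-0.016,-0.0187],"dz":[0,0,0,0,0],"spin":[0,-0.005,-0.01,-0.015,-0.0215],"finger_gap":[0.01,0.01,0.01,0.01,0.01]}' >/dev/null
python3 -m handwheel '{"dx":[0,0,0,0,0],"dy":[0,0,0,0,0],"dz":[0.04,0.08,0.12,0.1533,0.1733],"spin":[0,0,0,0,0],"finger_gap":[0.01,0.01,0.01,0.01,0.01]}' >/dev/null
python3 -m handwheel '{"dx":[0,0],"dy":[0,0],"dz":[0,0],"spin":[0,0],"finger_gap":[0.01,0.01]}'
python3 - <<'E'
from h import *
rel(*B['small'],.0488,-.02)
E
```

```text
time_s: 22.48
ee_pos: [0.6501, -0.0147, 0.0722]
tcp_rot: [3.142, -0.001, -0.02]
contact_force: [-0.1, -0.9, 0.1]
grip_width: 0.0184
finger_force: 30.0
rel [-0.0011 -0.      0.0234  0.0002] at [ 0.6501 -0.0147  0.0722] yaw -0.0198 w 0.0184 t 22.475 F [-0.1 -0.9  0.1]
```

In the tool's units: 0.0225 m is 0.03, 0.021 m is 0.028.

```bash
python3 -m handwheel '{"dx":[0,0,0,0,0],"dy":[0,0,0,0,0],"dz":[0.0133,0.024,0.028,0.03,0.03],"spin":[0,0,0,0,0],"finger_gap":[0.01,0.01,0.01,0.01,0.01]}' | grep -E 'ee|contact'
python3 -m handwheel '{"dx":[0,0,0],"dy":[0,0,0],"dz":[0.0007,0.0013,0.0013],"spin":[0,0,0],"finger_gap":[0.01,0.01,0.01]}' | grep -E 'ee|contact'
```

```text
ee_pos: [0.6497, -0.0146, 0.0492]
contact_force: [0.1, -0.1, -0.3]
ee_pos: [0.6501, -0.0145, 0.0489]
contact_force: [-1.3, 0.0, 5.1]
```

In the tool's units: -0.03 m is -0.04, -0.01 m is -0.0133.

```bash
python3 -m handwheel '{"dx":[0,0,0,0,0],"dy":[0,0,0,0,0],"dz":[0,0,0,-0.0133,-0.04],"spin":[0,0,0,0,0],"finger_gap":[0.03,0.05,0.05,0.05,0.05]}'|grep -E 'grip|contact'
python3 -m handwheel '{"dx":[0,0,0,0,0],"dy":[0,0,0,0,0],"dz":[-0.0667,-0.1267,-0.1267,-0.1267,-0.1267],"spin":[0,0,0,0,0],"finger_gap":[0.05,0.05,0.05,0.05,0.05]}' >/dev/null
python3 -c "
from h import *
rel(*P['round'],.17,-.063)"
```

```text
contact_force: [0.7, -0.4, 0.3]
grip_width: 0.0501
rel [-0.1759 -0.0736  0.0021  0.0434] at [ 0.6485 -0.0145  0.1721] yaw -0.0196 w 0.0501 t 24.725 F [ 0.4  0.  -0.6]
```

In the tool's units: -0.176 m is -0.2347, -0.132 m is -0.176, 0.043 rad is 0.0215.

```bash
python3 -m handwheel '{"dx":[-0.0587,-0.1173,-0.176,-0.2347,-0.2347],"dy":[-0.024,-0.048,-0.0733,-0.0981,-0.0981],"dz":[0,0,0,0.0027,0.0027],"spin":[0,0.005,0.015,0.0215,0.0215],"finger_gap":[0.05,0.05,0.05,0.05,0.05]}' >/dev/null
python3 -m handwheel '{"dx":[0,0],"dy":[0,0],"dz":[0,0],"spin":[0,0],"finger_gap":[0.05,0.05]}' >/dev/null
python3 -c "
from h import *
rel(*P['round'],.0755,-.063)"
```

```text
rel [-0.0024 -0.0005  0.0954 -0.001 ] at [0.4764 0.0619 0.1709] yaw -0.064 w 0.05 t 25.6 F [ 0.8  0.2 -0.4]
```

In the tool's units: 0.095 m is 0.1267, 0.09 m is 0.12.

```bash
python3 -m handwheel '{"dx":[0,0,-0.002,-0.002,-0.002],"dy":[0,0,0,0,0],"dz":[0.04,0.0733,0.1,0.12,0.1267],"spin":[0,0,0,0,0],"finger_gap":[0.05,0.05,0.05,0.05,0.05]}'
python3 -m handwheel '{"dx":[0,0,0,0,0],"dy":[0,0,0,0,0],"dz":[0,0,0,0,0],"spin":[0,0,0,0,0],"finger_gap":[0.05,0.02,0.01,0.01,0.01]}'
python3 -m handwheel '{"dx":[0,0],"dy":[0,0],"dz":[0,0],"spin":[0,0],"finger_gap":[0.01,0.01]}'
python3 -m handwheel '{"dx":[0,0,0,0,0],"dy":[0,0,0,0,0],"dz":[-0.0133,-0.04,-0.08,-0.1267,-0.1667],"spin":[0,0,0,0,0],"finger_gap":[0.01,0.01,0.01,0.01,0.01]}'
python3 -m handwheel '{"dx":[0,0],"dy":[0,0],"dz":[0,0],"spin":[0,0],"finger_gap":[0.01,0.01]}' >/dev/null
python3 -c "
from h import *
rel(*B['round'],.2,-.02)"
```

```text
time_s: 26.22
ee_pos: [0.474, 0.0619, 0.0751]
tcp_rot: [3.141, 0.001, -0.064]
contact_force: [0.1, -0.9, 0.1]
grip_width: 0.0502
finger_force: 0.0
time_s: 26.85
ee_pos: [0.4738, 0.0628, 0.0764]
tcp_rot: [-3.141, -0.001, -0.062]
contact_force: [0.4, 0.6, 2.6]
grip_width: 0.0222
finger_force: 30.0
time_s: 27.1
ee_pos: [0.4738, 0.0628, 0.0764]
tcp_rot: [-3.141, -0.001, -0.062]
contact_force: [0.4, 0.9, 4.3]
grip_width: 0.0226
finger_force: 30.0
time_s: 27.72
ee_pos: [0.4731, 0.0622, 0.2026]
tcp_rot: [3.141, 0.0, -0.063]
contact_force: [-0.0, 0.1, -0.6]
grip_width: 0.0224
finger_force: 30.0
rel [ 0.184   0.1442  0.0006 -0.0428] at [0.4727 0.0623 0.2006] yaw -0.0628 w 0.0224 t 27.975 F [-0.9  0.1 -0.6]
```

Set-down TCP height ≈ 0.0764 − 0.018 = 0.0584.

In the tool's units: 0.184 m is 0.2453, 0.147 m is 0.196, -0.043 rad is -0.0215.

```bash
python3 -m handwheel '{"dx":[0.0493,0.0987,0.1467,0.196,0.2453],"dy":[0.0387,0.0773,0.116,0.1533,0.192],"dz":[0,0,0,0,0],"spin":[0,-0.005,-0.01,-0.015,-0.0215],"finger_gap":[0.01,0.01,0.01,0.01,0.01]}' >/dev/null
python3 -m handwheel '{"dx":[0,0,0,0,0],"dy":[0,0,0,0,0],"dz":[0.04,0.08,0.12,0.1467,0.16],"spin":[0,0,0,0,0],"finger_gap":[0.01,0.01,0.01,0.01,0.01]}' >/dev/null
python3 -m handwheel '{"dx":[0,0],"dy":[0,0],"dz":[0,0],"spin":[0,0],"finger_gap":[0.01,0.01]}' >/dev/null
python3 - <<'E'
from h import *
rel(*B['round'],.0584,-.02)
E
```

```text
rel [-0.0016  0.0003  0.0237  0.0002] at [ 0.649  -0.0928  0.0821] yaw -0.0198 w 0.022 t 29.475 F [ 0.2  0.1 -1.4]
```

In the tool's units: 0.0228 m is 0.0304, 0.021 m is 0.028.

```bash
python3 -m handwheel '{"dx":[0,0,0,0,0],"dy":[0,0,0,0,0],"dz":[0.0133,0.024,0.028,0.0304,0.0304],"spin":[0,0,0,0,0],"finger_gap":[0.01,0.01,0.01,0.01,0.01]}' | grep -E 'ee|contact'
python3 -m handwheel '{"dx":[0,0,0],"dy":[0,0,0],"dz":[0.0007,0.0013,0.0013],"spin":[0,0,0],"finger_gap":[0.01,0.01,0.01]}' | grep -E 'ee|contact'
```

```text
ee_pos: [0.6483, -0.0927, 0.0586]
contact_force: [-0.3, 1.3, 1.5]
ee_pos: [0.6486, -0.0926, 0.0586]
contact_force: [-2.1, -0.2, 8.8]
```

Contact. Release, lift and withdraw to the robot's right, then check.

In the tool's units: -0.03 m is -0.04, -0.01 m is -0.0133.

```bash
python3 -m handwheel '{"dx":[0,0,0,0,0],"dy":[0,0,0,0,0],"dz":[0,0,0,-0.0133,-0.04],"spin":[0,0,0,0,0],"finger_gap":[0.03,0.05,0.05,0.05,0.05]}'|grep -E 'grip|contact'
python3 -m handwheel '{"dx":[0,0,0,0],"dy":[0,0,0,0],"dz":[-0.0667,-0.1333,-0.1867,-0.1867],"spin":[0,0,0,0],"finger_gap":[0.05,0.05,0.05,0.05]}' >/dev/null
python3 -m handwheel '{"dx":[-0.0667,-0.12,-0.1733,-0.2267,-0.28],"dy":[0.0533,0.1067,0.16,0.2133,0.2667],"dz":[0,0,0,0,0],"spin":[0,0,0,0,0],"finger_gap":[0.05,0.05,0.05,0.05,0.05]}' |grep ee
python3 -m handwheel '{"dx":[-0.04,-0.0667,-0.0667],"dy":[0.0533,0.1067,0.1067],"dz":[0,0,0],"spin":[0,0,0],"finger_gap":[0.05,0.05,0.05]}' |grep -E 'ee|time'
python3 - <<'E'
from h import *
im,d=get_image("top"); a=cv2.resize(im[110:330,160:460,::-1],None,fx=2,fy=2)
im2,d2=get_image("scene"); b=im2[150:420,150:550,::-1]
cv2.imwrite("pics/e.png",a); cv2.imwrite("pics/e2.png",b)
for n,D in(("top",d),("scene",d2)):
    W=cloud(n,D)
    m=((D>0)&(W[...,2]>.045)&(W[...,2]<.1)&(W[...,0]>.6)&(W[...,0]<.72)&(abs(W[...,1]-.02)<.18)).astype(np.uint8)
    k,L,S,C=cv2.connectedComponentsWithStats(m)
    for i in range(1,k):
        if S[i,4]<30: continue
        X=W[L==i]; zt=np.percentile(X[:,2],95); q=X[X[:,2]>zt-.005]; print(n,C[i].round(),zt.round(4),q[:,:2].mean(0).round(4))
print({k:np.round(v,4) for k,v in B.items()})
E
```

```text
contact_force: [-0.1, -0.2, 0.4]
grip_width: 0.0501
ee_pos: [0.4324, -0.2894, 0.2273]
time_s: 32.6
ee_pos: [0.3793, -0.3711, 0.2273]
top [210. 149.] 0.0859 [0.6506 0.1435]
top [262. 149.] 0.0858 [0.6502 0.0662]
top [368. 151.] 0.086 [ 0.6459 -0.0907]
top [315. 151.] 0.0759 [ 0.6478 -0.0127]
scene [443. 225.] 0.0859 [0.6536 0.1395]
scene [420. 258.] 0.0867 [0.6533 0.0627]
scene [393. 296.] 0.0762 [ 0.6506 -0.0164]
scene [364. 334.] 0.0862 [ 0.6489 -0.0946]
{'oblong': array([0.6521, 0.1425]), 'square': array([0.6505, 0.064 ]), 'small': array([ 0.6489, -0.0146]), 'round': array([ 0.6473, -0.0931])}
```

View pics/e.png

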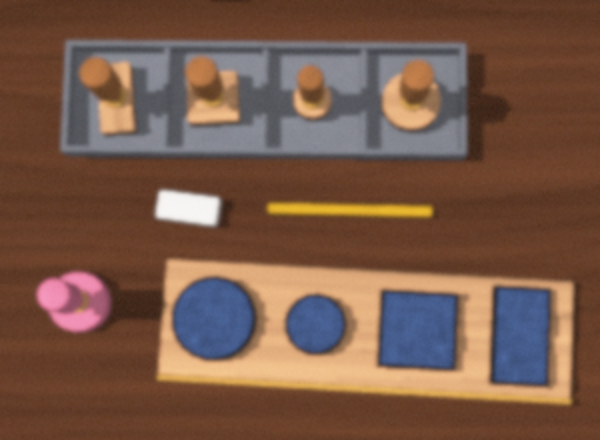

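View pics/e2.png

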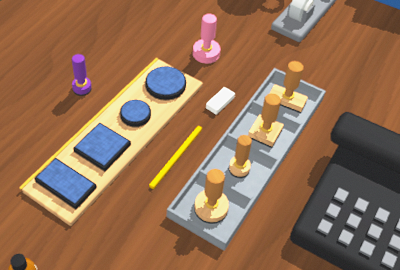

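Both views show all four pads bare. The rack holds, left to right, oblong (110,95), square (212,95), small (312,95) and round (412,98), each upright in its own bay. The pink and purple ones have not moved. Handing in.

```bash
python3 -c "
from bench import *
print(close_job())"
```

```text
the job is handed in; nothing more can be done
None
```

All four stamps stand upright on their bay floors in reverse order (left to right from the robot: oblong, square, small, round), and I handed the job in at about 33 s with the arm clear and the pink and purple look-alikes untouched.

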